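Find the rail whose rounded edge the radius gauge fits

ROBOT

A 7-joint arm with a two-finger parallel gripper is mounted at the origin on a cart in front of the work surface, level with it; the furniture and walls round the work are solid. World frame = base frame: x ahead of the robot, y to its left, z up, the work surface at z = 0. Lengths are in mm, angles in rad, forces in N, time in s.
With the tool pointing down it reaches from about 350 to 900 mm from the base axis. Payload 8.1 kg.
Tool frame: the origin (TCP) lies on the centre line of the jaws, within the pads' length; the fingertips stand 19 mm ahead of it and the grasp point (between the pads) is the TCP; z points along the fingers, y is the line along which they close (so a half turn about z gives the same grasp; the last joint's range is limited). The gripper opens to 85 mm and grips with 20 to 120 N. Pads are 22 mm wide; open, the fingers measure 114 mm over their backs; the gripper's body (76 mm by 85 mm) begins 54 mm behind the grasp point. The pads swing forward as they close: fully open they stand 13 mm farther back than shut.
Start: joints at [1.171, 0.434, 0.025, 1.573, -0.012, 1.134, -0.075], TCP at [182.765, -597.695, 213.623] pointing down, gripper open.
Joint ranges: [-2.62, 2.62], [-0.44, 2.09], [-1.27, 1.32], [0.08, 2.57], [-1.32, 4.46], [0.12, 2], [-2.74, 2.74]. Speed limits (rad/s): [2.22, 2.22, 3.01, 3.01, 3.14, 3.14, 3.14].

INTERFACE

Orientations are given as a unit quaternion [w, x, y, z].
In Python, from bench import monitor, cams, sign_off gives the robot as it stands. The module is installed in compiled form; this text tells all that it offers.
- The arm moves only by the tool step_arm, never from a script. Its arguments are lists of equal length, an entry for each row: "delta_pos": the shift along the tool's x, y, z in mm, a list of three; "twist": the turn about the tool's z in degrees; "grip": the closure, from 0 (fully open) to 1 (shut). A call has 1 to 20 rows; each row is the pose to reach, as a shift and turn from the pose commanded when the call began, along the tool's axes at that moment; what a row does not reach only later rows make up. A row lasts 1/8 s, in which the tool goes at most 62.5 mm and 10.7 degrees, less where a joint would pass 70% of its speed; a pose out of reach is approached as far as the arm can. A call with a gripper value outside its range is refused whole. The fingers move at their own pace and stop on an object; "newtons" is the grip in N (left out, the last holds). Time passes only in rows, so rows that repeat a pose let the fingers close. It gives the time, the measured TCP pose, the force, the opening and the grip force at its end, in the units of the state.
- monitor.state(): the state, without advancing time (a new reading comes with each control period).
- cams.capture(name): name is "scene" or "side" or "wrist"; returns (picture, depth): 400x640x3 uint8, blue, green, red; 400x640 float32, mm along the optical axis (not along the pixel's ray), 0 where there is no reading.
- cams.camera_params(name): a dict with "fx", "fy", "cx", "cy" (pixels), "R" (3x3) and "t" (3): a world point X has camera coordinates R X + t; the wrist camera has in their place "hand_eye" (4x4, takes a point from camera to tool coordinates, whose origin is the TCP and whose axes are the flange's). Camera axes: x right, y down, z forward; pixel columns grow to the right and rows downward; lengths in mm; the calibration is good to about 2 mm. A picture is of the moment at which its call begins: read the wrist's pose just before it. camera_params takes no time and is no camera call.
- sign_off(): hands the job in; it is judged then, once.
Trained networks look in the newest picture that a camera, given by its name, has taken for a name from the list of things; names that differ only in an ending like _2 or _b are one class to them, and where a whole thing is asked for, a point or a joint stands for the part that bears it (a point fixed in the world has none). Each returns a list of dicts, best first, with "p" (0 to 1); they miss things now and then, are a little off and sometimes report something else, mostly with a low value. They report only what shows in the picture. A call takes as long as a camera call. They do not tell look-alikes from the thing itself.
- cams.boxes_of(target, camera): "point" ([row, column] as shares, 0 to 1, of the picture: columns of its width, rows of its height, amid what is visible of it).
- cams.silhouettes(target, camera): "pixels" (400x640 bool, what is visible of it) and "point" ([row, column] as shares, 0 to 1, of the picture: columns of its width, rows of its height, amid what is visible of it).
- cams.pinpoint(target, camera): "point" ([row, column] as shares, 0 to 1, of the picture: columns of its width, rows of its height: a listed point, or the origin of a listed thing).
The state is a dict: "time_s": time; "joint_positions": joint angles; "joint_velocities": joint speeds; "tau": joint torques, N m; "tool_pos": TCP position; "ee_rot": TCP orientation; "wrist_force": force on the tool from outside, world axes, zero at the start; "wrist_torque": the same for the moment, N m; "gripper_width": finger opening in mm; "gripper_force": force on a finger pad.
Only numpy, scipy, OpenCV 4.12 (cv2) and the standard library are available. Lean on these libraries where they do the work, as an engineer would, in place of code of your own. Each camera call takes 0.05 s, during which the arm holds its last target. There are 200 camera calls.

TASK

Take the radius gauge by its handle and touch it gently, upright, to the rounded top edge of each of the three rails in the rack, first the left, then the middle, then the right, to find the only one on which it beds fully, without rocking or standing clear. On that rail, keeping the gauge lightly pressed down, swing it round the rounded edge until its top leans about 15 degrees to the left, then about 15 degrees to the right, the leaves staying in full contact; then leave it standing upright by itself on that rail. Never press hard, and leave the jar, the tape roll and the spool where they are.

Things in the scene. Friction and masses are not known exactly. Their poses are not given: they have to be found in the camera images.
- rack: Dark steel base plate, 130 (x) x 262 (y) x 10 mm, fixed. Origin: centre of its underside on the bench. x runs along the rails, away from the robot, y to the left across them, z up. Three aluminium rails 86 mm long stand on it side by side, 85 mm apart in y. Each top edge is a full half round about an axis along x, 45 mm above the bench; the rail is twice its radius thick.
- place_1 (a point): Point on the axis of the left rail's half-round edge (largest y), mid-length, 45 mm above the bench; axes as the rack's. The rails' radii are 17, 20 and 23 mm in an order that differs each time and is not told: crowns 62, 65 and 68 mm above the bench.
- place_2 (a point): The same for the middle rail. On a rail too thin the leaves come down 3 mm lower than on the right one, touch at the crown only and rock; on one too thick they ride on their tips about 4 mm higher.
- place_3 (a point): The same for the right rail (smallest y). On the right-sized rail the centre of the leaves' arc lies on the edge's axis; set down up to 3 mm to one side, the leaves touch one flank first, about 1 mm high per mm of offset, and are pushed sideways to the middle.
- gauge: Loose radius gauge, about 170 g, upright on the bench on the tips of its leaves, 72 mm high. Origin in the middle at the level of the tips, z up through the handle; the arc lies in its y-z plane, x runs along the edge to be gauged. Black handle block, 24 x 24 mm, 26 to 72 mm above the tips; grip it across its ribbed y faces so that it can be swung about its x axis.
- leaves: The gauge's two parallel steel leaves, one piece with it, same origin: 40 mm wide (y), 20 mm high, 24 mm over their outer faces (x), a concave arc of radius 20 mm over 90 degrees in the lower edge (its crown 6 mm above the tips). 2 to 8 N on them is a light press; 40 N summed over all their contacts is too hard. Leaves and rails are stiff: swing slowly.
- gauge_handle (a point): Centre of the gauge's handle, the place to grip: 49 mm above the tips of the leaves, 63 mm above the centre of the arc.
- gauge_arc (a point): Centre of the leaves' arc, on the gauge's middle line, 14 mm below the tips of the leaves.
- gauge_top (a point): Top of the handle on the gauge's middle line, 86 mm above the centre of the arc; 15 degrees of lean shift it by 22 mm along the rack's y.
- jar_grease: Bystander: small white screw jar with a black lid, 38 mm across and 31 mm high; origin at its underside.
- tape_roll: Bystander: roll of black tape lying flat, 73 mm across, 19 mm high; origin at its underside.
- solder_spool: Bystander: upright spool of solder, 49 mm across, 39 mm high; origin at its underside.
There are look-alikes about, which are no part of the job. What is shaped like the gauge but pink or red is not meant.

How it is judged (in metres and radians):
On the way, in this order (a step that is already met when the one before it is completed fails the run):
1. the leaves touch the left rail with over 1 N, their arc centre within 8 mm of its axis (contact force between leaves and anything else above 1 N and x of gauge_arc in the frame of place_1 between -0.04 and 0.04 m and y of gauge_arc in the frame of place_1 between -0.008 and 0.008 m and z of gauge_arc in the frame of place_1 between -0.008 and 0.008 m), for 0.05 s.
2. the leaves touch the middle rail with over 1 N, their arc centre within 8 mm of its axis (contact force between leaves and anything else above 1 N and x of gauge_arc in the frame of place_2 between -0.04 and 0.04 m and y of gauge_arc in the frame of place_2 between -0.008 and 0.008 m and z of gauge_arc in the frame of place_2 between -0.008 and 0.008 m), for 0.05 s.
3. the leaves touch the right rail with over 1 N, their arc centre within 8 mm of its axis (contact force between leaves and anything else above 1 N and x of gauge_arc in the frame of place_3 between -0.04 and 0.04 m and y of gauge_arc in the frame of place_3 between -0.008 and 0.008 m and z of gauge_arc in the frame of place_3 between -0.008 and 0.008 m), for 0.05 s.
4. bedded on the rail it fits (arc centre within 1.9 mm of the axis, across and in height), pressed on with over 1 N, it leans at least 10 degrees to the left (top 15 mm toward the rack's +y) (((x of gauge_arc in the frame of place_1 between -0.025 and 0.025 m and y of gauge_arc in the frame of place_1 between -0.0019 and 0.0019 m and z of gauge_arc in the frame of place_1 between -0.0019 and 0.0019 m and angle between the x axis of gauge and the x axis of rack, either way round below 0.14 rad and contact force between leaves and anything else above 1 N and y of gauge_top in the frame of place_1 above 0.015 m) or (x of gauge_arc in the frame of place_2 between -0.025 and 0.025 m and y of gauge_arc in the frame of place_2 between -0.0019 and 0.0019 m and z of gauge_arc in the frame of place_2 between -0.0019 and 0.0019 m and angle between the x axis of gauge and the x axis of rack, either way round below 0.14 rad and contact force between leaves and anything else above 1 N and y of gauge_top in the frame of place_2 above 0.015 m) or (x of gauge_arc in the frame of place_3 between -0.025 and 0.025 m and y of gauge_arc in the frame of place_3 between -0.0019 and 0.0019 m and z of gauge_arc in the frame of place_3 between -0.0019 and 0.0019 m and angle between the x axis of gauge and the x axis of rack, either way round below 0.14 rad and contact force between leaves and anything else above 1 N and y of gauge_top in the frame of place_3 above 0.015 m))), for 0.1 s.
5. still bedded and pressed on with over 1 N, it leans at least 10 degrees to the right (((x of gauge_arc in the frame of place_1 between -0.025 and 0.025 m and y of gauge_arc in the frame of place_1 between -0.0019 and 0.0019 m and z of gauge_arc in the frame of place_1 between -0.0019 and 0.0019 m and angle between the x axis of gauge and the x axis of rack, either way round below 0.14 rad and contact force between leaves and anything else above 1 N and y of gauge_top in the frame of place_1 below -0.015 m) or (x of gauge_arc in the frame of place_2 between -0.025 and 0.025 m and y of gauge_arc in the frame of place_2 between -0.0019 and 0.0019 m and z of gauge_arc in the frame of place_2 between -0.0019 and 0.0019 m and angle between the x axis of gauge and the x axis of rack, either way round below 0.14 rad and contact force between leaves and anything else above 1 N and y of gauge_top in the frame of place_2 below -0.015 m) or (x of gauge_arc in the frame of place_3 between -0.025 and 0.025 m and y of gauge_arc in the frame of place_3 between -0.0019 and 0.0019 m and z of gauge_arc in the frame of place_3 between -0.0019 and 0.0019 m and angle between the x axis of gauge and the x axis of rack, either way round below 0.14 rad and contact force between leaves and anything else above 1 N and y of gauge_top in the frame of place_3 below -0.015 m))), for 0.1 s.
At the end, for the whole second after the job is handed in: The gauge stands by itself, at rest and upright within 8 degrees, on the rail it fits: its arc centre within 1.7 mm, across and in height, of that edge's axis and within 25 mm of the middle of its length, its x axis within 8 degrees of the rail's (((x of gauge_arc in the frame of place_1 between -0.025 and 0.025 m and y of gauge_arc in the frame of place_1 between -0.0017 and 0.0017 m and z of gauge_arc in the frame of place_1 between -0.0017 and 0.0017 m and angle between the x axis of gauge and the x axis of rack, either way round below 0.14 rad) or (x of gauge_arc in the frame of place_2 between -0.025 and 0.025 m and y of gauge_arc in the frame of place_2 between -0.0017 and 0.0017 m and z of gauge_arc in the frame of place_2 between -0.0017 and 0.0017 m and angle between the x axis of gauge and the x axis of rack, either way round below 0.14 rad) or (x of gauge_arc in the frame of place_3 between -0.025 and 0.025 m and y of gauge_arc in the frame of place_3 between -0.0017 and 0.0017 m and z of gauge_arc in the frame of place_3 between -0.0017 and 0.0017 m and angle between the x axis of gauge and the x axis of rack, either way round below 0.14 rad)) and angle between gauge's own z axis and vertical below 0.14 rad and linear speed of gauge below 0.02 m/s and angular speed of gauge below 0.1 rad/s); the robot touches nothing.
It fails at once if the leaves are pressed with more than 40 N (contact force between leaves and anything else above 40 N).
It fails at once if the grease jar is shifted more than 20 mm (distance of jar_grease from where it was at the start of the episode above 0.02 m).
It fails at once if the tape roll is shifted more than 20 mm (distance of tape_roll from where it was at the start of the episode above 0.02 m).
It fails at once if the solder spool is shifted more than 20 mm (distance of solder_spool from where it was at the start of the episode above 0.02 m).
It also fails if it takes over 72 s, if anything falls off the work surface, if the arm or the gripper's body presses on something with over 40 N, if the wrist force passes 120 N, or if a joint passes its speed limit or range.

## Working session

There is one attempt and no reset: what is moved stays moved. The work goes in short steps, Python scripts to look and compute and a tool call to move; the robot and the scene stay as the last step left them, time stands still between calls to the robot, and variables do not carry over. Pictures are saved under pics/ and viewed, at most 10 in all, crops included, and the job is handed in when it is done.

Besides the shell and the picture viewer there is one more tool, called after "Request:" as name([rows], argument=value, ...), one row to a line, values as JSON. step_arm: Moves the arm, as the interface text tells. Its arguments: {"type":"object","properties":{"delta_pos":{"type":"array","items":{"type":"array","items":{"type":"number"}}},"twist":{"type":"array","items":{"type":"number"}},"grip":{"type":"array","items":{"type":"number"}},"newtons":{"type":"number"}},"required":["delta_pos","twist","grip"]}

```bash
mkdir -p pics
cat > h.py <<'E'
import numpy as np, cv2
from bench import monitor, cams, sign_off
from scipy.spatial.transform import Rotation as Ro
def Rt():
    s=monitor.state(); q=s["ee_rot"]; return Ro.from_quat([q[1],q[2],q[3],q[0]]).as_matrix(), np.array(s["tool_pos"])
def world(name,r,c,d,pose=None):
    p=cams.camera_params(name); v=np.stack([(c-p["cx"])/p["fx"]*d,(r-p["cy"])/p["fy"]*d,d],-1)
    if "R" in p: return (v-np.array(p["t"]))@np.array(p["R"])
    H=np.array(p["hand_eye"]); R,t=pose; return (v@H[:3,:3].T+H[:3,3])@R.T+t
E
python3 - <<'E'
from h import *
print(monitor.state())
ims=[]
for n in ["scene","side"]:
    im,d=cams.capture(n); cv2.imwrite(f"pics/{n}0.png",im); np.save(f"{n}0.npy",d)
    for t in ["gauge","rack","jar_grease","tape_roll","solder_spool","gauge_handle","gauge_arc","place_1","place_2","place_3"]:
        f=cams.pinpoint if t.startswith(("gauge_","place")) else cams.boxes_of
        for o in f(t,n)[:4]:
            r,c=o["point"][0]*400,o["point"][1]*640; z=d[min(int(r),399),min(int(c),639)]
            print(n,t,round(o["p"],2),round(r),round(c),world(n,r,c,float(z)).round())
E
```

```text
{'time_s': 0.0, 'joint_positions': array([ 1.17140379,  0.43521129,  0.02499808,  1.57408394, -0.01161848,
        1.13401294, -0.07513018]), 'joint_velocities': array([ 0.0005175 , -0.00069879, -0.00102926,  0.00113052,  0.00166076,
       -0.00038702,  0.00169837]), 'tau': array([ 1.93495449e-03, -6.70466638e+01,  1.02612946e+00, -3.16217709e+01,
        1.55649253e-02,  1.24691165e-02, -4.52499819e-05]), 'tool_pos': array([ 182.5643311 , -597.18686897,  212.8386339 ]), 'ee_rot': array([-7.63463053e-04,  9.89018802e-01,  1.47787659e-01, -1.82941693e-04]), 'wrist_force': array([ 0.06873309, -0.08491079, -0.2746021 ]), 'wrist_torque': array([0.0138095 , 0.03107907, 0.0078424 ]), 'gripper_force': 0.0, 'gripper_width': 85.34946827552061}
scene gauge 0.81 261 361 [427. 133.  48.]
scene gauge 0.57 231 299 [586. 158.  45.]
scene gauge 0.51 208 382 [503. -63.   9.]
scene rack 0.82 212 380 [497. -45.  13.]
scene jar_grease 0.88 319 272 [476. 349.  32.]
scene jar_grease 0.6 212 377 [493. -21.  36.]
scene tape_roll 0.73 213 263 [714. 154.  10.]
scene solder_spool 0.74 280 223 [613. 358.  39.]
[... 398 characters left out ...]
61 [527.  -1.  62.]
side gauge 0.91 213 271 [432. 111.  37.]
side gauge 0.68 204 329 [ 325. -895.  454.]
side gauge 0.55 203 298 [511. 172.  34.]
side rack 0.82 276 332 [ 508. -196.   23.]
side jar_grease 0.7 187 278 [481. 331.  29.]
side jar_grease 0.29 274 332 [ 508. -191.   25.]
side tape_roll 0.6 203 365 [700. 177.  10.]
side solder_spool 0.5 181 324 [621. 337.  32.]
side gauge_handle 0.97 210 268 [425. 106.  49.]
side gauge_handle 0.67 195 297 [509. 168.  56.]
side gauge_handle 0.65 192 278 [478. 319.  15.]
side gauge_handle 0.61 201 335 [603. 140.  40.]
side gauge_arc 0.86 219 297 [500. 141.   1.]
side gauge_arc 0.63 233 268 [419.  81.  -1.]
side gauge_arc 0.52 221 330 [547. -28.  63.]
```

```bash
python3 -c "
import cv2
a=cv2.imread('pics/scene0.png');b=a[140:340,190:490];cv2.imwrite('pics/c1.png',cv2.resize(b,(780,520),interpolation=cv2.INTER_CUBIC))
"
```

```text
(no output)
```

View pics/c1.png

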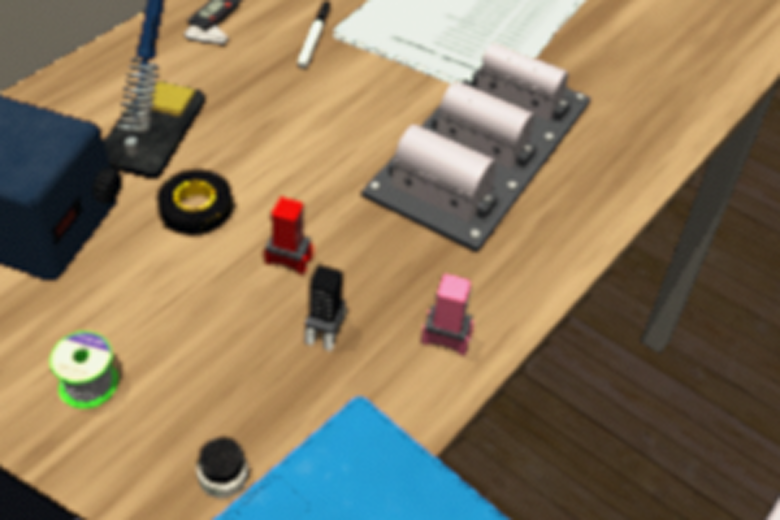

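View pics/side0.png

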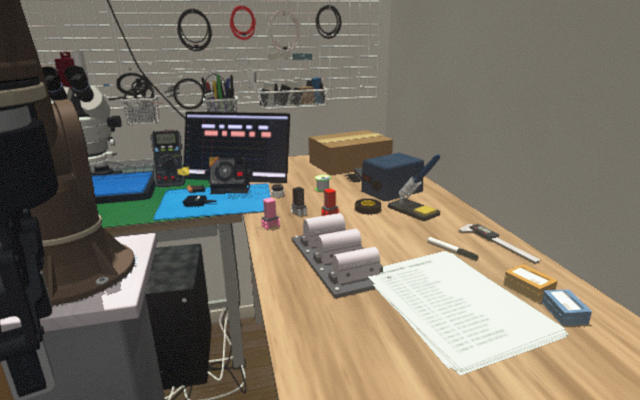

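Candidates in the scene picture (row, col): the black gauge (254,314), a red look-alike (230,300) and a pink one (262,361). The black one is meant, because the handle is black with steel leaves; the enlarged crop confirms it. The rack has three rails around (202,361).

Run:
```python
from h import *
rr,cc=np.mgrid[0:400,0:640]
for n in ["scene","side"]:
    d=np.load(n+"0.npy"); W=world(n,rr.astype(float),cc.astype(float),d.astype(float)); W[d==0]=1e4
    x,y,z=W[...,0],W[...,1],W[...,2]
    m=(abs(x-508)<30)&(abs(y-190)<32)&(z>62)&(z<80)
    print(n,"top",m.sum(),W[m].mean(0), cv2.minAreaRect(W[m][:,:2].astype(np.float32)) if m.sum()>4 else 0)
    m=(abs(x-508)<40)&(abs(y-190)<40)&(z>8)&(z<22); print("leaf",m.sum(),cv2.minAreaRect(W[m][:,:2].astype(np.float32)))
    m=(z>5)&(z<80)&(x>380)&(x<680)&(y>-300)&(y<85); P=W[m]
    print("rack",m.sum(),cv2.minAreaRect(P[:,:2].astype(np.float32)))
    np.save(n+"rack.npy",P)
    m=(z>3)&(z<18)&(x>380)&(x<680)&(y>-300)&(y<85); print(cv2.minAreaRect(W[m][:,:2].astype(np.float32)))
    Q=P[P[:,2]>50]; print("rails",len(Q),Q.mean(0),cv2.minAreaRect(Q[:,:2].astype(np.float32)), np.percentile(Q[:,2],[50,90,99]))
```

```text
scene top 133 [511.926261   187.06340997  71.01439747] ((513.3065795898438, 185.5828857421875), (25.27935791015625, 23.711729049682617), 26.820575714111328)
leaf 45 ((505.08258056640625, 185.8109130859375), (45.704750061035156, 20.82553482055664), 79.70508575439453)
rack 4296 ((557.43408203125, -122.19944763183594), (336.62347412109375, 297.69696044921875), 80.11491394042969)
((530.3231201171875, -107.56771850585938), (384.1821594238281, 300.0101318359375), 89.85086059570312)
rails 1201 [542.01162202 -70.4647059   61.00210074] ((546.751708984375, -88.54898071289062), (87.30735778808594, 205.84304809570312), 7.768806457519531) [61.69044344 67.67502841 70.16951817]
side top 65 [511.90361913 176.84485656  69.50413943] ((512.6741333007812, 180.22128295898438), (24.924928665161133, 26.367082595825195), 21.42782211303711)
leaf 73 ((512.116455078125, 181.77313232421875), (26.454994201660156, 41.34760284423828), 28.92950439453125)
rack 6446 ((581.144287109375, -136.24105834960938), (190.3171844482422, 347.8590087890625), 7.61935567855835)
((551.6129760742188, -111.79177856445312), (367.9641418457031, 286.7008056640625), 85.03943634033203)
rails 1479 [ 544.12328804 -106.43701454   59.52435608] ((546.1927490234375, -97.56116485595703), (87.27656555175781, 205.92367553710938), 7.678609848022461) [60.0288172  66.01488049 68.93165772]
```

```bash
cat >> h.py <<'E'
def plan(x,y,z,yaw):
    R,t=Rt(); cur=np.degrees(np.arctan2(R[1,0],R[0,0]))
    print("pos",t.round(1),"yaw",round(cur,1),"delta",(R.T@(np.array([x,y,z])-t)).round(1),"twist",round(((cur-yaw+90)%180)-90,1),"(neg: tool-x yaw up)")
E
python3 - <<'E'
from h import *
plan(512,184,200,25)
print(np.array(cams.camera_params("wrist")["hand_eye"]).round(2), cams.camera_params("wrist")["fx"])
E
```

```text
pos [ 182.8 -597.7  213.6] yaw 17.0 delta [ 543.4 -651.3   13.6] twist -8.0 (neg: tool-x yaw up)
[[   0.     -0.96   -0.27   69.62]
 [   1.      0.     -0.      1.08]
 [   0.     -0.27    0.96 -158.45]
 [   0.      0.      0.      1.  ]] 348.28394057481813
```

Request:
step_arm([
  [45,-35,-15],
  [90,-69,-30],
  [135,-103,-40],
  [180,-137,-40],
  [225,-171,-40],
  [270,-206,-40],
  [315,-240,-40],
  [360,-274,-40],
  [405,-308,-40],
  [450,-342,-40],
  [494,-376,-40],
  [494,-376,-40],
  [494,-376,-40],
  [494,-376,-40],
], twist=[1,2,3,4,5,6,7,8,9,9,9,9,9,9], grip=[0,0,0,0,0,0,0,0,0,0,0,0,0,0])

```text
time_s: 2.85
tool_pos: [544.6, -95.3, 253.6]
ee_rot: [0.0, 0.998, 0.069, -0.0]
wrist_force: [-0.4, -1.0, -0.5]
gripper_width: 85.3
gripper_force: 0.0
```

Run:
```python
from h import *
pose=Rt(); im,d=cams.capture("wrist"); cv2.imwrite("pics/w1.png",im); np.save("w1.npy",d); np.savez("w1p.npz",R=pose[0],t=pose[1])
rr,cc=np.mgrid[0:400,0:640]
W=world("wrist",rr.astype(float),cc.astype(float),d.astype(float),pose); W[d==0]=1e4
x,y,z=W[...,0],W[...,1],W[...,2]
bench=(abs(x-546)<100)&(abs(y-70)<10);print("bench z",np.median(z[bench]))
m=(z>48)&(z<80)&(x>420)&(x<680)&(y>-300)&(y<85)
n,l,st,ce=cv2.connectedComponentsWithStats(m.astype(np.uint8))
for i in range(1,n):
    if st[i,4]>300:
        P=W[l==i]; print(st[i],cv2.minAreaRect(P[:,:2].astype(np.float32)),np.percentile(P[:,2],[50,90,98]))
m=(z>62)&(z<80)&(abs(x-512)<40)&(abs(y-184)<40); print(m.sum(), cv2.minAreaRect(W[m][:,:2].astype(np.float32)) if m.sum()>5 else 0)
for t in ["place_1","gauge_handle","gauge_arc"]:
    for o in cams.pinpoint(t,"wrist"):
        r,c=o["point"][0]*400,o["point"][1]*640; print(t,round(o["p"],2),round(r),round(c),W[min(int(r),399),min(int(c),639)].round(1))
plan(512,184,170,25)
```

```text
bench z -1.807200855301943
[ 224  133   47   86 3538] ((535.8353881835938, -13.918573379516602), (86.30754852294922, 44.75759506225586), 7.748477935791016) [63.26172271 65.99978763 66.79061794]
[ 310  134   37   84 2979] ((547.2456665039062, -98.2574234008789), (86.16007232666016, 38.22675704956055), 7.18406867980957) [60.49509189 63.04810374 63.85190152]
[ 391  134   36   84 2503] ((558.487060546875, -181.90890502929688), (86.06741333007812, 33.11577606201172), 7.629230976104736) [57.86368152 60.08109661 60.8610792 ]
680 ((513.7662963867188, 180.75515747070312), (23.832839965820312, 25.72454261779785), 23.21150779724121)
gauge_handle 0.8 97 92 [593.5 134.9  66.3]
gauge_handle 0.68 250 119 [440.8 111.9  67.1]
gauge_handle 0.64 168 58 [521.  172.1  65.6]
gauge_arc 0.92 161 100 [518.4 171.2  -1.7]
gauge_arc 0.82 97 126 [595.3 134.5   9. ]
gauge_arc 0.6 235 150 [434.8 107.9   7.3]
pos [544.9 -94.6 253.8] yaw 7.9 delta [   5.7 -280.5   83.7] twist -17.1 (neg: tool-x yaw up)
```

View pics/w1.png

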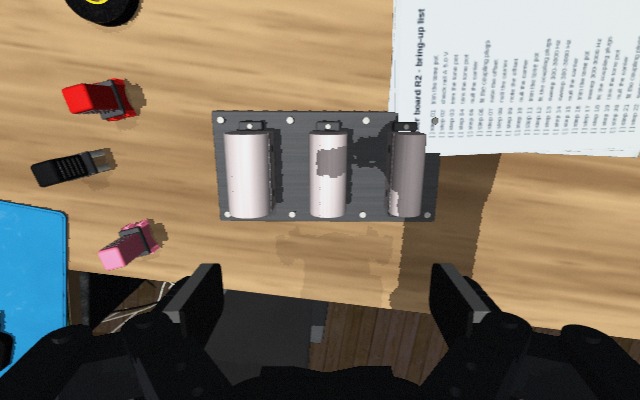

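The wrist view shows three rails with the left widest and the right thinnest at (175,250), (175,330) and (175,408). By depth the radii are about 23, 20 and 17. The black gauge is at (168,70), with the red one at (98,100) and the pink one at (243,130). I'll move above the black one.

Request:
step_arm([
  [1,-45,10],
  [2,-95,20],
  [3,-145,40],
  [5,-195,60],
  [6,-245,70],
  [6,-279,74],
  [6,-279,74],
  [6,-279,74],
  [6,-279,74],
], twist=[-3,-6,-9,-12,-15,-16,-16,-16,-16], grip=[0.3,0.3,0.3,0.3,0.3,0.3,0.3,0.3,0.3])

```text
time_s: 4.18
tool_pos: [512.8, 181.9, 179.7]
ee_rot: [0.0, 0.978, 0.207, 0.0]
wrist_force: [-0.1, -0.0, 1.0]
gripper_width: 60.0
gripper_force: 0.0
```

Run:
```python
from h import *
pose=Rt(); im,d=cams.capture("wrist"); cv2.imwrite("pics/w2.png",im)
rr,cc=np.mgrid[0:400,0:640]
W=world("wrist",rr.astype(float),cc.astype(float),d.astype(float),pose); W[d==0]=1e4
x,y,z=W[...,0],W[...,1],W[...,2]
b=(abs(x-512)<35)&(abs(y-182)<35)
m=b&(z>64)&(z<80); r=cv2.minAreaRect(W[m][:,:2].astype(np.float32)); print(m.sum(),r,np.median(z[m]))
m=b&(z>8)&(z<30); print(m.sum(),cv2.minAreaRect(W[m][:,:2].astype(np.float32)))
for t in ["gauge_top","gauge_handle"]:
    for o in cams.pinpoint(t,"wrist"):
        rr_,c=o["point"][0]*400,o["point"][1]*640; print(t,round(o["p"],2),round(rr_),round(c),W[min(int(rr_),399),min(int(c),639)].round(1))
plan(*r[0],49,23)
```

```text
865 ((513.522216796875, 181.82278442382812), (24.641984939575195, 24.445112228393555), 22.678237915039062) 69.79823520338265
452 ((514.2434692382812, 181.75503540039062), (25.59574317932129, 39.77285385131836), 22.131202697753906)
gauge_top 0.96 196 325 [516.  182.9  69.3]
gauge_top 0.96 128 409 [589.8 146.5  70. ]
gauge_top 0.69 312 352 [430.4 120.3  70.9]
gauge_handle 0.71 300 347 [437.4 128.2  68.9]
gauge_handle 0.7 122 399 [589.7 155.9  70.7]
gauge_handle 0.58 190 323 [519.9 186.4  69.8]
pos [512.7 182.5 179.7] yaw 23.9 delta [  0.5   0.9 130.7] twist 0.9 (neg: tool-x yaw up)
```

View pics/w2.png

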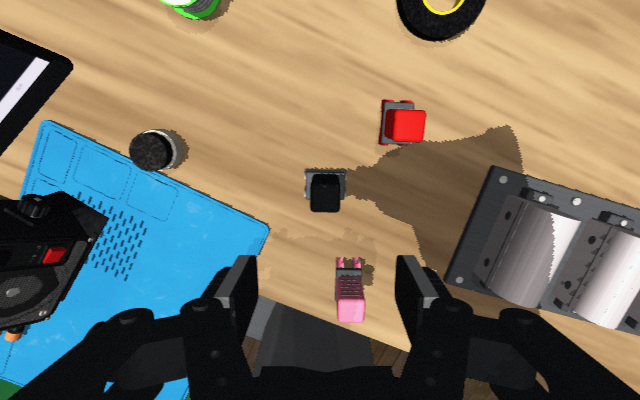

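The black gauge is centred at (190,325), its leaves showing across the finger line. I'll descend and grip.

Request:
step_arm([
  [0.5,0.5,30],
  [1,1,65],
  [1,1,95],
  [1,1,115],
  [1,1,126],
  [1,1,129],
  [1,1,129],
  [1,1,129],
  [1,1,129],
  [1,1,129],
  [1,1,129],
  [1,1,129],
  [1,1,129],
  [1,1,129],
], twist=[1,1,1,1,1,1,1,1,1,1,1,1,1,1], grip=[0.3,0.3,0.3,0.3,0.3,0.3,0.45,0.6,0.7,0.75,0.8,0.8,0.8,0.8], newtons=25)

```text
time_s: 6.08
tool_pos: [514.1, 183.2, 51.1]
ee_rot: [-0.0, 0.98, 0.199, 0.001]
wrist_force: [-0.3, -0.1, 6.3]
gripper_width: 22.5
gripper_force: 24.7
```

Request:
step_arm([
  [0,0,-15],
  [0,0,-50],
  [0,0,-90],
  [-5,15,-109],
  [-18,60,-109],
  [-33,110,-109],
  [-48,160,-109],
  [-57,190,-105],
  [-57,190,-90],
  [-57,190,-79],
  [-57,190,-79],
  [-57,190,-79],
], twist=[0,0,0,0,4,8,12,15.5,15.5,15.5,15.5,15.5], grip=[0.8,0.8,0.8,0.8,0.8,0.8,0.8,0.8,0.8,0.8,0.8,0.8])

```text
time_s: 7.58
tool_pos: [535.5, -13.2, 129.8]
ee_rot: [-0.0, 0.998, 0.066, 0.0]
wrist_force: [1.0, -0.4, -2.6]
gripper_width: 23.0
gripper_force: 24.9
```

Run:
```python
from h import *
pose=Rt(); im,d=cams.capture("wrist"); cv2.imwrite("pics/w3.png",im[60:400,150:550])
print(monitor.state()["wrist_force"]);plan(535.8,-14,120,7.5)
rr,cc=np.mgrid[0:400,0:640]
W=world("wrist",rr.astype(float),cc.astype(float),d.astype(float),pose); W[d==0]=1e4
x,y,z=W[...,0],W[...,1],W[...,2]
for cx,cy in [(536,-14),(547,-98)]:
    m=(z>47)&(z<75)&(abs(x-cx)<60)&(abs(y-cy)<42)
    print(m.sum(),cv2.minAreaRect(W[m][:,:2].astype(np.float32)))
m=(z>62+15)&(z<115)&(abs(x-pose[1][0])<40)&(abs(y-pose[1][1])<40); print(W[m].mean(0),pose[1])
```

```text
[-0.2829095  -0.14276687 -1.98031943]
pos [535.7 -13.4 130. ] yaw 7.6 delta [ 0.   0.6 10. ] twist 0.1 (neg: tool-x yaw up)
3623 ((559.4313354492188, -10.563520431518555), (38.84209060668945, 44.218536376953125), 7.615999221801758)
6640 ((547.1996459960938, -97.67659759521484), (86.38417053222656, 38.88431930541992), 7.597080230712891)
[543.84122093 -12.9436657   98.6836929 ] [535.52801363 -13.1538664  129.83514283]
```

View pics/w3.png

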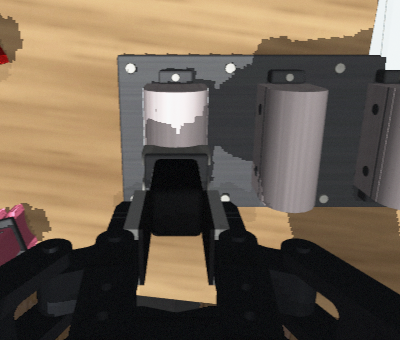

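The gauge is upright in the jaws over the left rail, with its leaves centred at (165,178) in the crop. I'll descend gently.

Request:
step_arm([
  [0,0.5,5],
  [0,0.5,10],
  [0,0.5,12.5],
  [0,0.5,13.5],
  [0,0.5,14],
  [0,0.5,14.5],
  [0,0.5,14.5],
], twist=[0,0,0,0,0,0,0], grip=[0.8,0.8,0.8,0.8,0.8,0.8,0.8])

```text
time_s: 8.5
tool_pos: [535.6, -14.7, 115.2]
ee_rot: [-0.0, 0.998, 0.065, 0.0]
wrist_force: [-0.1, -0.3, -1.1]
gripper_width: 23.0
gripper_force: 24.9
```

Request:
step_arm([
  [0,0,0.5],
  [0,0,1],
  [0,0,1.3],
  [0,0,1.3],
], twist=[0,0,0,0], grip=[0.8,0.8,0.8,0.8])

```text
time_s: 9.0
tool_pos: [536.0, -14.5, 114.3]
ee_rot: [-0.0, 0.998, 0.065, 0.001]
wrist_force: [-0.4, 0.9, 5.1]
gripper_width: 22.7
gripper_force: 25.6
```

Request:
step_arm([
  [0,0,0],
  [0,0,-5],
  [0,0,-15],
  [0,15,-18],
  [0,45,-18],
  [0,75,-18],
  [0,84.5,-16],
  [0,84.5,-10],
  [0,84.5,-4],
  [0,84.5,0],
  [0,84.5,2],
  [0,84.5,2],
], twist=[0,0,0,0,0,0,0,0,0,0,0,0], grip=[0.8,0.8,0.8,0.8,0.8,0.8,0.8,0.8,0.8,0.8,0.8,0.8])

```text
time_s: 10.5
tool_pos: [546.5, -98.2, 111.7]
ee_rot: [-0.0, 0.998, 0.066, -0.0]
wrist_force: [1.4, 1.2, -1.7]
gripper_width: 22.8
gripper_force: 24.9
```

Request:
step_arm([
  [0,0,0.5],
  [0,0,1],
  [0,0,1.4],
  [0,0,1.4],
], twist=[0,0,0,0], grip=[0.8,0.8,0.8,0.8])

```text
time_s: 11.0
tool_pos: [546.8, -98.4, 110.7]
ee_rot: [0.0, 0.998, 0.065, 0.0]
wrist_force: [0.1, 0.7, 1.9]
gripper_width: 22.6
gripper_force: 25.3
```

Request:
step_arm([
  [0,0,0.3],
  [0,0,0.3],
  [0,0,0.3],
], twist=[0,0,0], grip=[0.8,0.8,0.8])

```text
time_s: 11.38
tool_pos: [546.8, -98.4, 110.4]
ee_rot: [0.0, 0.998, 0.065, 0.0]
wrist_force: [-0.2, 0.7, 5.7]
gripper_width: 22.8
gripper_force: 25.6
```

Request:
step_arm([
  [0,0,-4],
  [0,0,-14],
  [0,15,-18],
  [0,45,-18],
  [0,75,-18],
  [0,85,-16],
  [0,85,-10],
  [0,85,-4],
  [0,85,0],
  [0,85,1.2],
  [0,85,1.7],
  [0,85,1.7],
], twist=[0,0,0,0,0,0,0,0,0,0,0,0], grip=[0.8,0.8,0.8,0.8,0.8,0.8,0.8,0.8,0.8,0.8,0.8,0.8])

```text
time_s: 12.88
tool_pos: [557.7, -182.7, 108.5]
ee_rot: [0.0, 0.998, 0.065, 0.0]
wrist_force: [0.2, 0.5, -1.3]
gripper_width: 22.9
gripper_force: 24.9
```

Request:
step_arm([
  [0,0,0.5],
  [0,0,1],
  [0,0,1.4],
  [0,0,1.7],
  [0,0,1.7],
], twist=[0,0,0,0,0], grip=[0.8,0.8,0.8,0.8,0.8])

```text
time_s: 13.5
tool_pos: [558.1, -183.0, 107.4]
ee_rot: [0.0, 0.998, 0.065, 0.001]
wrist_force: [-1.5, -0.4, 5.5]
gripper_width: 22.8
gripper_force: 25.7
```

Contact heights of 114.3, 110.4 and 107.4 mm match too thick, fitting and too thin, so the middle rail fits. I'll return to it.

Request:
step_arm([
  [0,0,-4],
  [0,0,-14],
  [0,-15,-20],
  [0,-45,-20],
  [0,-75,-20],
  [0,-85,-18],
  [0,-85,-12],
  [0,-85,-6],
  [0,-85,-4.2],
  [0,-85,-3.6],
  [0,-85,-3.2],
  [0,-85,-3.0],
  [0,-85,-3.0],
], twist=[0,0,0,0,0,0,0,0,0,0,0,0,0], grip=[0.8,0.8,0.8,0.8,0.8,0.8,0.8,0.8,0.8,0.8,0.8,0.8,0.8])

```text
time_s: 15.12
tool_pos: [547.3, -99.1, 110.6]
ee_rot: [0.0, 0.998, 0.065, 0.001]
wrist_force: [-2.5, 1.1, 8.6]
gripper_width: 22.7
gripper_force: 26.0
```

Run:
```python
from h import *
im,d=cams.capture("side"); cv2.imwrite("pics/s1.png",cv2.resize(im[190:310,270:410],(700,600),interpolation=cv2.INTER_CUBIC))
print(monitor.state()["wrist_force"],monitor.state()["wrist_torque"])
```

```text
[-2.16762062  0.77085946  8.82407842] [0.50552898 0.50533223 0.03046559]
```

View pics/s1.png

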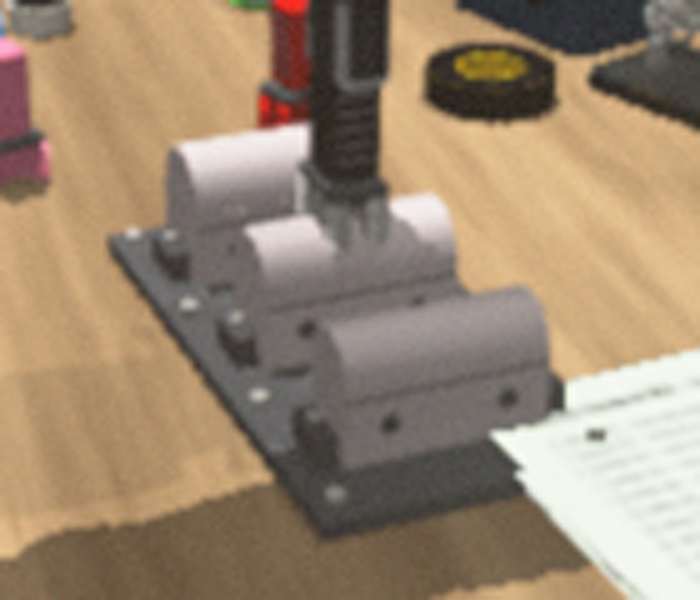

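Request:
step_arm([
  [0,0,-0.4],
  [0,0,-0.6],
  [0,0,-0.6],
  [0,0,-0.6],
  [0,0,-0.6],
  [0,0,-0.6],
  [0,0,-0.6],
], twist=[0,0,0,0,0,0,0], grip=[0.8,0.8,0.75,0.72,0.68,0.64,0.62])

```text
time_s: 16.05
tool_pos: [546.5, -98.6, 110.2]
ee_rot: [0.0, 0.998, 0.065, -0.0]
wrist_force: [-1.1, -0.1, 0.2]
gripper_width: 32.6
gripper_force: 0.0
```

```bash
cat >> h.py <<'E'
def lean(k):
    # handle points in side-camera cloud near the middle rail, in rail frame (u along, v left, h above axis)
    im,d=cams.capture(k); rr,cc=np.mgrid[0:400,0:640]
    return im,d
E
python3 - <<'E'
from h import *
s=monitor.state(); print(s["gripper_width"],s["wrist_force"],s["tool_pos"])
pose=Rt(); im,d=cams.capture("wrist"); cv2.imwrite("pics/w4.png",im[100:400,170:470])
rr,cc=np.mgrid[0:400,0:640]
a=np.radians(7.6); ax=np.array([[np.cos(a),np.sin(a)],[-np.sin(a),np.cos(a)]])
for n in ["wrist","side","scene"]:
    if n!="wrist": im,d=cams.capture(n)
    W=world(n,rr.astype(float),cc.astype(float),d.astype(float),pose); W[d==0]=1e4
    uv=(W[...,:2]-np.array([547.3,-98.3]))@ax.T; z=W[...,2]
    m=(abs(uv[...,0])<25)&(abs(uv[...,1])<50)&(z>72)&(z<140)
    for lo,hi in [(75,85),(85,95),(95,110),(122,138)]:
        k=m&(z>lo)&(z<hi); 
        if k.sum()>5: print(n,lo,k.sum(),np.percentile(uv[k],[3,50,97],axis=0).round(1).tolist())
E
```

```text
32.613630489815094 [-1.05656701 -0.1371706   0.22239286] [546.52165867 -98.62425735 110.21210333]
wrist 75 983 [[-11.8, -18.8], [7.6, 6.0], [11.8, 18.5]]
wrist 85 233 [[7.5, -11.9], [10.6, -0.7], [11.0, 11.0]]
wrist 95 467 [[7.7, -12.5], [10.6, -1.2], [11.1, 10.2]]
wrist 122 3391 [[-10.8, -21.5], [2.3, -2.1], [10.8, 18.9]]
side 75 82 [[-14.9, -19.8], [-10.8, -14.0], [9.2, 16.6]]
side 85 72 [[-13.9, -16.6], [-6.2, -10.4], [7.6, 10.5]]
side 95 96 [[-14.4, -14.1], [-7.1, -11.3], [6.9, 8.9]]
side 122 120 [[-14.0, -25.7], [-8.3, -8.3], [6.7, 19.3]]
scene 75 43 [[-13.1, -8.6], [-7.9, 17.9], [12.4, 23.3]]
scene 85 52 [[-12.7, -8.7], [-3.5, 12.9], [9.5, 20.0]]
scene 95 56 [[-12.5, -3.7], [-3.9, 12.5], [10.2, 14.8]]
scene 122 62 [[-12.5, -16.8], [-7.6, 1.2], [7.5, 25.3]]
```

View pics/w4.png

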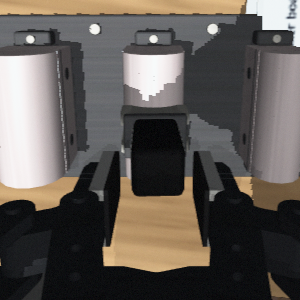

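The gauge stands free and upright between the open jaws (block at (155,160) in the crop). I'll raise the fingers and swing it left.

Request:
step_arm([
  [0,0,-4],
  [0,0,-8],
  [0,0,-12],
  [0,-1.5,-12],
  [0,-3,-12],
  [0,-4.5,-12],
  [0,-5.7,-12],
  [0,-6.9,-12],
  [0,-8.1,-12],
  [0,-9.3,-12],
  [0,-10,-12],
  [0,-10,-12],
], twist=[0,0,0,0,0,0,0,0,0,0,0,0], grip=[0.62,0.62,0.62,0.62,0.62,0.62,0.62,0.62,0.62,0.62,0.62,0.62])

```text
time_s: 17.7
tool_pos: [545.2, -88.6, 122.3]
ee_rot: [0.0, 0.998, 0.065, 0.0]
wrist_force: [-0.3, -0.1, 0.4]
gripper_width: 32.6
gripper_force: 0.0
```

```bash
cat >> h.py <<'E'
def look(tag,shift=0):
    s=monitor.state(); print(s["time_s"],s["gripper_width"],s["wrist_force"],s["tool_pos"])
    pose=Rt(); im,d=cams.capture("wrist"); cv2.imwrite(f"pics/{tag}.png",im[100:400,170:470])
    rr,cc=np.mgrid[0:400,0:640]; a=np.radians(7.6); ax=np.array([[np.cos(a),np.sin(a)],[-np.sin(a),np.cos(a)]])
    W=world("wrist",rr.astype(float),cc.astype(float),d.astype(float),pose); W[d==0]=1e4
    uv=(W[...,:2]-np.array([547.3,-98.3]))@ax.T; z=W[...,2]
    print("tool v",(ax@(pose[1][:2]-np.array([547.3,-98.3]))).round(1))
    # far (+x) face of the handle: centre v against height -> lean
    f=(uv[...,0]>9.5)&(uv[...,0]<13)&(z>84)&(z<128)&(abs(uv[...,1])<50)
    zs,vs=[],[]
    for lo in range(84,128,4):
        k=f&(z>lo)&(z<lo+4)
        if k.sum()>15:
            v=uv[k][:,1]; w=np.percentile(v,98)-np.percentile(v,2)
            if 19<w<28: zs.append(lo+2); vs.append((np.percentile(v,98)+np.percentile(v,2))/2)
    if len(zs)>2:
        p=np.polyfit(zs,vs,1); print("lean deg left+",np.degrees(np.arctan(p[0])).round(1),"v at axis height",np.polyval(p,44).round(1),np.c_[zs,vs].round(1).tolist())
    for lo,hi in [(55,66),(66,75),(75,85)]:
        k=(abs(uv[...,0])<13)&(abs(uv[...,1])<50)&(z>lo)&(z<hi)&(uv[...,0]>6)
        if k.sum()>5: print(lo,k.sum(),np.percentile(uv[k],[2,98],axis=0).round(1).tolist())
E
python3 -c "
from h import *
look('w5')"
```

```text
17.7 32.5626033953096 [-0.29761273 -0.10988177  0.43660151] [545.2380195  -88.55205595 122.33857907]
tool v [-0.8  9.9]
lean deg left+ -1.8 v at axis height 0.5 [[90.0, -0.8], [94.0, -1.3], [98.0, -1.1], [102.0, -1.4], [106.0, -1.2], [110.0, -1.6], [114.0, -1.7], [118.0, -2.0], [122.0, -1.8], [126.0, -2.0]]
55 311 [[10.4, -19.2], [12.9, 18.1]]
66 242 [[10.2, -20.1], [11.1, 18.4]]
75 480 [[6.2, -18.5], [11.9, 18.1]]
```

View pics/w5.png

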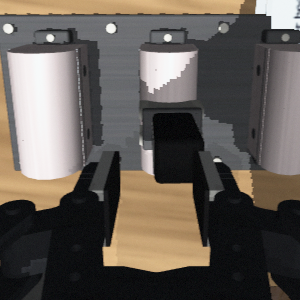

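Request:
step_arm([
  [0,-1,0],
  [0,-2,0],
  [0,-3,0],
  [0,-3,0],
], twist=[0,0,0,0], grip=[0.62,0.62,0.62,0.62])

```text
time_s: 18.25
tool_pos: [544.9, -85.5, 122.3]
ee_rot: [-0.0, 0.998, 0.066, 0.0]
wrist_force: [-0.4, 0.3, 0.9]
gripper_width: 32.5
gripper_force: 0.0
```

```bash
python3 -c "
from h import *
look('w6')"
```

```text
18.25 32.53781614780251 [-0.41714434  0.30731414  0.94290597] [544.88290893 -85.4577173  122.3301849 ]
tool v [-0.7 13. ]
lean deg left+ -3.5 v at axis height 2.6 [[86.0, 1.7], [90.0, -0.9], [94.0, -1.2], [98.0, -1.1], [102.0, -1.1], [106.0, -1.2], [110.0, -1.5], [114.0, -1.9], [118.0, -1.7], [122.0, -1.9], [126.0, -2.2]]
55 305 [[10.4, -19.0], [12.9, 17.9]]
66 249 [[10.3, -20.0], [11.1, 18.3]]
75 472 [[6.3, -18.9], [12.0, 18.2]]
```

Run:
```python
from h import *
pose=Rt(); im,d=cams.capture("wrist"); R,t=pose
rr,cc=np.mgrid[0:400,0:640]
W=world("wrist",rr.astype(float),cc.astype(float),d.astype(float),pose)
T=(W-t)@R
for zl in range(-40,24,6):
    for s in (-1,1):
        k=(d>0)&(abs(T[...,0])<25)&(s*T[...,1]>0)&(s*T[...,1]<60)&(T[...,2]>zl)&(T[...,2]<=zl+6)
        if k.sum()>10: print(zl,s,k.sum(),np.percentile(T[k],[2,50,98],axis=0).round(1)[:,:2].tolist())
```

```text
-40 -1 326 [[-9.1, -28.3], [7.6, -18.5], [11.9, -14.9]]
-40 1 321 [[-9.2, 17.3], [7.6, 20.8], [11.9, 30.7]]
-34 -1 289 [[-8.6, -28.3], [7.5, -18.3], [11.7, -14.9]]
-34 1 289 [[-9.0, 17.3], [7.6, 20.7], [11.8, 30.6]]
-28 -1 241 [[-8.7, -27.4], [7.8, -17.3], [11.8, -14.9]]
-28 1 234 [[-8.5, 17.4], [7.7, 19.9], [12.0, 29.9]]
-22 -1 80 [[-9.7, -21.1], [2.7, -15.0], [11.5, -14.9]]
-22 1 85 [[-9.7, 17.3], [3.5, 17.5], [11.6, 23.3]]
-10 1 1685 [[-10.8, 3.7], [2.6, 12.0], [11.2, 25.0]]
-4 1 293 [[-7.6, 2.5], [11.2, 10.7], [11.8, 25.6]]
2 1 198 [[7.8, 2.5], [11.4, 13.6], [11.9, 25.6]]
8 1 181 [[7.9, 2.6], [11.4, 13.4], [11.9, 25.3]]
14 1 189 [[-7.2, 2.1], [11.3, 11.0], [11.8, 24.9]]
20 1 145 [[8.5, 2.6], [11.4, 13.5], [11.8, 25.0]]
```

View pics/w6.png

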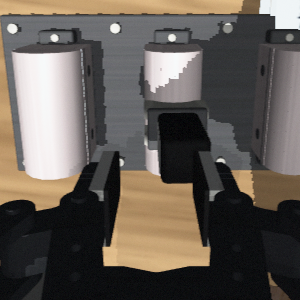

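The wrist cloud shows the fingertips about 18 mm above the TCP height, so they passed over the handle at (150,185) without touching it. I'll go back, come down around the handle and swing from there.

Request:
step_arm([
  [0,7,0],
  [0,13.6,0],
  [0,13.6,0],
  [0,13.6,12],
  [0,13.6,24],
  [0,13.6,33],
  [0,13.6,33],
  [0,11,33],
  [0,9,33],
  [0,7.5,33],
  [0,6,33],
  [0,4.5,33],
  [0,3,33],
  [0,3,33],
], twist=[0,0,0,0,0,0,0,0,0,0,0,0,0,0], grip=[0.62,0.62,0.62,0.62,0.62,0.62,0.62,0.62,0.62,0.62,0.62,0.62,0.62,0.62])

```text
time_s: 20.1
tool_pos: [545.2, -88.4, 89.3]
ee_rot: [-0.0, 0.998, 0.066, -0.0]
wrist_force: [0.1, 0.4, 0.3]
gripper_width: 32.1
gripper_force: 0.0
```

```bash
python3 -c "
from h import *
look('w7')"
```

```text
20.1 32.11142560577461 [0.12390187 0.38958794 0.27215884] [545.19210958 -88.38851832  89.28564571]
tool v [-0.8 10.1]
lean deg left+ 10.9 v at axis height -6.6 [[86.0, -0.2], [90.0, 3.7], [94.0, 3.9], [98.0, 4.4], [102.0, 4.5], [106.0, 4.7]]
55 466 [[10.3, -17.0], [12.8, 20.7]]
66 397 [[8.7, -16.8], [11.0, 22.2]]
75 707 [[6.4, -16.3], [11.9, 20.7]]
```

View pics/w7.png

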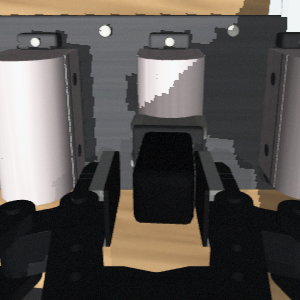

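The gauge now leans a few degrees left, with its leaves still on the rail (block at (165,175)). I'll continue the swing.

Request:
step_arm([
  [0,-1,0],
  [0,-2,0],
  [0,-3,0],
  [0,-4,0],
  [0,-5,0],
  [0,-6,0],
  [0,-7,0],
  [0,-8,0],
  [0,-8,0],
], twist=[0,0,0,0,0,0,0,0,0], grip=[0.62,0.62,0.62,0.62,0.62,0.62,0.62,0.62,0.62])

```text
time_s: 21.28
tool_pos: [544.2, -80.5, 89.3]
ee_rot: [-0.0, 0.998, 0.065, -0.0]
wrist_force: [-0.4, -0.1, 0.8]
gripper_width: 32.5
gripper_force: 0.0
```

```bash
python3 -c "
from h import *
look('w8')"
```

```text
21.275 32.45696611989589 [-0.37763996 -0.12858411  0.81791568] [544.17301825 -80.51977589  89.28522017]
tool v [-0.7 18. ]
lean deg left+ 11.7 v at axis height 0.0 [[90.0, 9.6], [94.0, 10.3], [98.0, 11.3], [102.0, 12.0], [106.0, 12.9]]
55 452 [[10.3, -14.8], [12.8, 23.3]]
66 371 [[9.1, -14.4], [11.1, 26.1]]
75 657 [[6.3, -12.5], [11.9, 24.7]]
```

Request:
step_arm([
  [0,-1,0],
  [0,-2,0],
  [0,-2.5,0],
  [0,-2.5,0],
  [0,-2.7,0.5],
  [0,-2.9,1],
  [0,-2.9,1],
  [0,-2.9,1],
], twist=[0,0,0,0,0,0,0,0], grip=[0.62,0.62,0.62,0.62,0.62,0.62,0.62,0.62])

```text
time_s: 22.32
tool_pos: [543.8, -77.8, 88.3]
ee_rot: [0.0, 0.998, 0.065, 0.0]
wrist_force: [0.1, -0.3, 0.3]
gripper_width: 32.9
gripper_force: 0.0
```

```bash
python3 -c "
from h import *
look('w9')"
```

```text
22.325 32.88826877960406 [ 0.12995603 -0.31076391  0.32251589] [543.81545833 -77.78456134  88.29482473]
tool v [-0.7 20.8]
lean deg left+ 21.2 v at axis height -7.4 [[86.0, 6.9], [90.0, 11.9], [94.0, 13.0], [98.0, 13.8], [102.0, 14.8], [106.0, 15.8]]
55 482 [[10.2, -14.7], [12.9, 24.8]]
66 357 [[9.9, -13.0], [11.3, 26.7]]
75 664 [[6.4, -11.0], [12.0, 26.5]]
```

Request:
step_arm([
  [0,1.5,-1],
  [0,3,-1],
  [0,4.5,-1],
  [0,6,-1],
  [0,7.5,-1],
  [0,9,-1],
  [0,10.5,-1],
  [0,12,-1],
  [0,13.5,-1],
  [0,15,-1],
  [0,16.5,-1],
  [0,18,-1],
  [0,19.5,-1],
  [0,21,-1],
  [0,22.5,-1],
  [0,24,-1],
  [0,25.5,-1],
  [0,27,-1],
  [0,28.5,-1],
  [0,29,-1],
], twist=[0,0,0,0,0,0,0,0,0,0,0,0,0,0,0,0,0,0,0,0], grip=[0.62,0.62,0.62,0.62,0.62,0.62,0.62,0.62,0.62,0.62,0.62,0.62,0.62,0.62,0.62,0.62,0.62,0.62,0.62,0.62])

```text
time_s: 24.88
tool_pos: [547.6, -106.7, 89.3]
ee_rot: [0.0, 0.998, 0.065, 0.0]
wrist_force: [-0.8, 0.4, -0.1]
gripper_width: 32.2
gripper_force: 0.1
```

```bash
python3 -c "
from h import *
look('w10')"
```

```text
24.875 32.16041729879672 [-0.76483893  0.35877853 -0.05326387] [ 547.63065767 -106.68764886   89.28810214]
tool v [-0.8 -8.4]
lean deg left+ -5.7 v at axis height 0.7 [[90.0, -3.8], [94.0, -4.3], [98.0, -4.6], [102.0, -5.0], [106.0, -5.5]]
55 462 [[10.2, -20.5], [12.9, 17.5]]
66 397 [[9.1, -22.0], [11.0, 17.0]]
75 697 [[6.3, -20.1], [11.9, 16.5]]
```

Request:
step_arm([
  [0,1,0],
  [0,2,0],
  [0,3,0],
  [0,4,0],
  [0,5,0],
  [0,6,0],
  [0,7,0],
  [0,8,0],
  [0,9,0],
  [0,10,0],
  [0,10.3,0],
  [0,10.3,0.3],
  [0,10.4,0.8],
  [0,10.4,1],
  [0,10.4,1],
], twist=[0,0,0,0,0,0,0,0,0,0,0,0,0,0,0], grip=[0.62,0.62,0.62,0.62,0.62,0.62,0.62,0.62,0.62,0.62,0.62,0.62,0.62,0.62,0.62])

```text
time_s: 26.8
tool_pos: [549.0, -116.8, 88.3]
ee_rot: [0.0, 0.998, 0.065, 0.0]
wrist_force: [-0.1, 0.4, 0.1]
gripper_width: 32.5
gripper_force: 0.0
```

```bash
python3 -c "
from h import *
look('w11')"
```

```text
26.8 32.531022050838274 [-0.08696667  0.37678001  0.11219878] [ 548.96335034 -116.83340572   88.29029307]
tool v [ -0.8 -18.6]
lean deg left+ -15.4 v at axis height 0.9 [[90.0, -11.6], [94.0, -13.0], [98.0, -14.0], [102.0, -14.9], [106.0, -16.1]]
55 482 [[10.1, -24.0], [12.9, 15.4]]
66 374 [[8.6, -26.0], [11.6, 14.3]]
75 654 [[6.3, -26.3], [11.9, 11.1]]
```

Request:
step_arm([
  [0,-1.5,-1],
  [0,-3,-1],
  [0,-4.5,-1],
  [0,-6,-1],
  [0,-7.5,-1],
  [0,-9,-1],
  [0,-10.5,-1],
  [0,-12,-1],
  [0,-13.5,-1],
  [0,-15,-1],
  [0,-16.5,-1],
  [0,-18,-1],
  [0,-19.5,-1],
  [0,-20.2,-1],
  [0,-20.2,-1],
  [0,-20.2,-1],
  [0,-20.2,-1],
  [0,-20.2,-1],
  [0,-20.2,-1],
  [0,-20.2,-1],
], twist=[0,0,0,0,0,0,0,0,0,0,0,0,0,0,0,0,0,0,0,0], grip=[0.62,0.62,0.62,0.62,0.62,0.62,0.62,0.62,0.62,0.62,0.62,0.62,0.62,0.62,0.64,0.66,0.68,0.7,0.7,0.7])

```text
time_s: 29.35
tool_pos: [546.3, -96.8, 89.3]
ee_rot: [0.0, 0.998, 0.065, -0.0]
wrist_force: [0.5, -1.3, 0.4]
gripper_width: 25.8
gripper_force: 0.1
```

```bash
python3 -c "
from h import *
look('w12')"
```

```text
29.35 25.778640326228896 [ 0.54615616 -1.26391949  0.38683825] [546.30925061 -96.8177212   89.29309191]
tool v [-0.8  1.6]
lean deg left+ -0.0 v at axis height 0.0 [[90.0, -0.1], [94.0, 0.1], [98.0, 0.0], [102.0, -0.1], [106.0, -0.0]]
55 453 [[10.3, -18.8], [12.9, 19.0]]
66 397 [[10.1, -19.4], [11.0, 19.5]]
75 716 [[6.3, -18.7], [11.9, 19.3]]
```

Request:
step_arm([
  [0,0,0],
  [0,0,0],
  [0,0,0],
  [0,0,0],
  [0,0,0],
  [0,0,0],
  [0,0,0],
  [0,0,-10],
  [0,0,-30],
  [0,0,-60],
  [0,0,-90],
  [0,0,-90],
  [0,0,-90],
], twist=[0,0,0,0,0,0,0,0,0,0,0,0,0], grip=[0.68,0.65,0.6,0.55,0.5,0.45,0.45,0.45,0.45,0.45,0.45,0.45,0.45])

```text
time_s: 31.02
tool_pos: [546.1, -96.8, 179.3]
ee_rot: [0.0, 0.998, 0.065, 0.0]
wrist_force: [0.0, 0.4, -0.3]
gripper_width: 47.4
gripper_force: 0.0
```

```bash
python3 -c "
from h import *
look('w13')"
```

```text
31.025 47.39621154208952 [ 0.00080012  0.37972386 -0.27997153] [546.11356739 -96.83930462 179.34420009]
tool v [-1.   1.6]
lean deg left+ -0.8 v at axis height 0.4 [[90.0, -0.1], [94.0, -0.1], [98.0, -0.5], [102.0, -0.4], [106.0, -0.4], [110.0, -0.4], [114.0, -0.7], [118.0, -0.4], [122.0, -0.7], [126.0, -0.6]]
55 189 [[10.4, -18.1], [12.9, 18.6]]
66 107 [[9.0, -19.5], [10.9, 19.5]]
75 287 [[6.1, -18.7], [11.8, 19.0]]
```

The gauge stands free and upright (lean -0.8°, v near 0) and the robot is clear, so I'm handing in.

```bash
python3 -c "
from h import *
print(sign_off())"
```

```text
the job is handed in; nothing more can be done
None
```

The job is handed in, verdict not shown: the gauge touched left, middle and right in order, bedded only on the middle rail, was swung about 14° left and 15° right, and now stands upright there by itself. The interface cannot tilt the tool, so the swing was made by nudging the handle between loosely open fingers, with only the gauge's own weight (about 1.7 N, not measured) pressing it down.

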